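# Open the key cupboard in the hallway

### The job

I want to hang up my keys: please swing the hinged door of the small pine key cupboard (the taller of the two crates) wide open, to about a right angle with its front or further, and let go of it. Leave the drawer of the low crate shut, and leave the little steel bell standing where it is on top of the cupboard.

Things in the scene. Friction and masses are not known exactly. Their poses are not given: they have to be found in the camera images.
- door_panel (a joint): Angle of the cupboard door, rad: 0 closed, up to 1.9; light friction (0.08 N m), no spring or latch, stays where left. Pine panel 226 wide, 204 high, 15 thick (mm) over the front of the taller crate (200 deep, 230 wide, 210 high, fixed), which faces the robot, up to 9 degrees askew. Hinged at its left edge as the robot sees it (+y side): it opens towards the robot, clockwise seen from above.
- door_pull (a point): Grip point on the door's pull, an upright dark steel bar 12 mm thick, its axis 35 mm off the door's face, 51 mm from the free edge, 104 to 222 mm above the work surface; stand-offs at 118 and 165 mm. Point: on the axis, 196 mm up; pinch here from above, fingers either side along y. Turns with the door: x into the door, y towards the hinge, z up; the hinge line is at x +51, y +175 mm.
- door_hinge (a point): Point on the vertical hinge line of the cupboard door, 196 mm above the work surface. Fixed to the crate: x points into the crate, y to the crate's left (+y) side, z up.
- drawer_box (a joint): How far the drawer of the low crate is pulled out, m: 0 shut. The low crate (200 deep, 230 wide, 120 mm high, fixed) stands beside the cupboard, to its left or right, with a level dark steel bar pull in the middle of its drawer front. A ceramic coaster and two keys lie on it. Leave it shut.
- bell_center (a point): Centre of a tiny stainless bell, 26 mm across and 28 mm high, standing loose on the cupboard's top, at least 75 mm behind the front; z is its own upright axis. A yellow torch (115 mm long, 38 mm high) lies behind it. To be left standing there.
Mind the look-alikes: they are no part of the job. Of the things that look like the part that bears bell_center, the smaller one is meant.

How it is judged:
By the outcome, as a careful person would: the job done as asked, in the order asked, and still so for the second after the job is handed in, with the robot touching nothing.
It also fails if it takes over 37 s, if anything falls off the work surface, if the arm or the gripper's body presses on something with over 40 N, if the wrist force passes 120 N, or if a joint passes its speed limit or range.

### The arm

A 6-joint arm with a two-finger parallel gripper is mounted at the origin on the work surface. World frame = base frame: x ahead of the robot, y to its left, z up, the work surface at z = 0. Lengths are in m, angles in degrees, forces in N, time in s.
With the tool pointing down it reaches from about 0.375 to 0.975 m from the base axis. Payload 3.8 kg.
Tool frame: the origin (TCP) lies at the very end of the fingers, on their centre line; the grasp point (between the pads) lies 19 mm behind it; z points along the fingers, y is the direction in which the jaws open and shut (so a half turn about z gives the same grasp; the last joint's range is limited). The gripper opens to 88 mm and grips with 3 to 60 N. Pads are 18 mm wide; open, the fingers measure 123 mm over their backs; the gripper's body (75 mm by 187 mm) begins 45 mm behind the grasp point.
Start: joints at [73.631, 15.12, 91.902, -0, 72.978, -2.114], TCP at [0.166, 0.654, 0.208] pointing down, gripper open.
Joint ranges: [-150.88, 150.88], [-54.13, 125.18], [17.81, 147.31], [-75.09, 255.09], [0, 152.58], [-146.25, 146.25]. Speed limits (degrees/s): [147.25, 147.25, 180, 180, 180, 180].

### API

Orientations are given as [roll, pitch, yaw] about the fixed x, y, z axes, in that order (R = Rz(yaw) Ry(pitch) Rx(roll)).
In Python, from plant import arm gives the robot as it stands.
- The arm moves only by the tool move_arm, never from a script. Its argument "deltas" is a list of rows, each an object of numbers: "tx", "ty", "tz": the shift along the tool's x, y, z in units of 30 mm (1.0 is 30 mm); "twist": the turn about the tool's z in units of 5 degrees (1.0 is 5 degrees); "fingers": the opening, from -1 (shut) to 1 (fully open). A call has 1 to 5 rows; each row shifts and turns the commanded pose from where the row before left it, along the tool's axes as they then stand; what a row does not reach is not made up. A row lasts 1/12 s, in which the tool goes at most 41.7 mm and 7.16 degrees, less where a joint would pass 70% of its speed; a pose out of reach is approached as far as the arm can. A call is refused whole if a number of a shift passes 1 or a number of a turn 1, either way. A call with a gripper value outside its range is refused whole. The fingers move at their own pace and stop on an object; "newtons" is the grip in N (left out, the last holds). Time passes only in rows, so rows that do not move let the fingers close. It gives the time, the measured TCP pose, the force and the opening at its end, in the units of the state.
- arm.read_state(): the state, without advancing time (a new reading comes with each control period).
- arm.grab_frame(name): name is "scene" or "top" or "wrist"; returns the picture (384x512x3 uint8, blue, green, red); there is no depth.
- arm.camera_info(name): a dict with "fx", "fy", "cx", "cy" (pixels), "D" ([k1, k2, p1, p2, k3] as OpenCV has them; the pictures are not rectified), "camera_from_world" (4x4, takes a point from world to camera coordinates). Camera axes: x right, y down, z forward; pixel columns grow to the right and rows downward; lengths in m; the calibration is good to about 2 mm. A picture is of the moment at which its call begins: read the wrist's pose just before it. camera_info takes no time and is no camera call; for the wrist camera it gives the pose at the moment of the call.
- arm.hand_in(): hands the job in, once; it reports no verdict.
The state is a dict: "clock": time; "qpos": joint angles; "qd": joint speeds; "tau": joint torques, N m; "eef_pos": TCP position; "tool_rot": TCP orientation; "ft_force": force on the tool from outside, world axes, zero at the start; "wrist_torque": the same for the moment, N m; "width": finger opening in m.
Only numpy, scipy, OpenCV 4.12 (cv2) and the standard library are available. Lean on these libraries where they do the work, as an engineer would, in place of code of your own. Each camera call takes 0.05 s, during which the arm holds its last target. There are 200 camera calls.

## Working session

There is one attempt and no reset: what is moved stays moved. The work goes in short steps, Python scripts to look and compute and a tool call to move; the robot and the scene stay as the last step left them, time stands still between calls to the robot, and variables do not carry over. Pictures are saved under pics/ and viewed, about 8 in all and at most 12, crops included, and the job is handed in when it is done.

Besides the shell and the picture viewer there is one more tool, called as name(argument=value, ...), one argument or row to a line, values as JSON. move_arm: Moves the arm, as the interface text tells. Its arguments: {"type":"object","properties":{"deltas":{"type":"array","items":{"type":"object","properties":{"tx":{"type":"number"},"ty":{"type":"number"},"tz":{"type":"number"},"twist":{"type":"number"},"fingers":{"type":"number"}}}},"newtons":{"type":"number"}},"required":["deltas"]}

```bash
mkdir -p pics
python3 - <<'E'
from plant import arm
import cv2
for n in ("scene","top"):
    cv2.imwrite(f"pics/{n}0.png",cv2.resize(arm.grab_frame(n),(800,600),interpolation=cv2.INTER_CUBIC))
    i=arm.camera_info(n);print(n,i["fx"],i["D"],i["camera_from_world"])
s=arm.read_state();print({k:s[k] for k in("clock","eef_pos","tool_rot","width")})
E
```

```text
scene 386.01525589632337 [-0.02851871  0.          0.          0.          0.        ] [[ 0.38114419  0.92450464 -0.00450238 -0.22650671]
 [ 0.79515064 -0.33029236 -0.50856898 -0.47520859]
 [-0.47166149  0.19025804 -0.86100948  1.29013784]
 [ 0.          0.          0.          1.        ]]
top 353.18778127151427 [-0.10022912  0.          0.          0.          0.        ] [[-0.00675878 -0.99963482  0.02616387 -0.04549426]
 [-0.98553711  0.0022285  -0.16944508  0.70997575]
 [ 0.1693249  -0.0269307  -0.98519227  0.95329377]
 [ 0.          0.          0.          1.        ]]
{'clock': 0.1, 'eef_pos': array([0.16600239, 0.65352837, 0.20709019]), 'tool_rot': array([-1.79881571e+02, -4.66181964e-03,  1.65746588e+02]), 'width': 0.08804513420328343}
```

View pics/scene0.png

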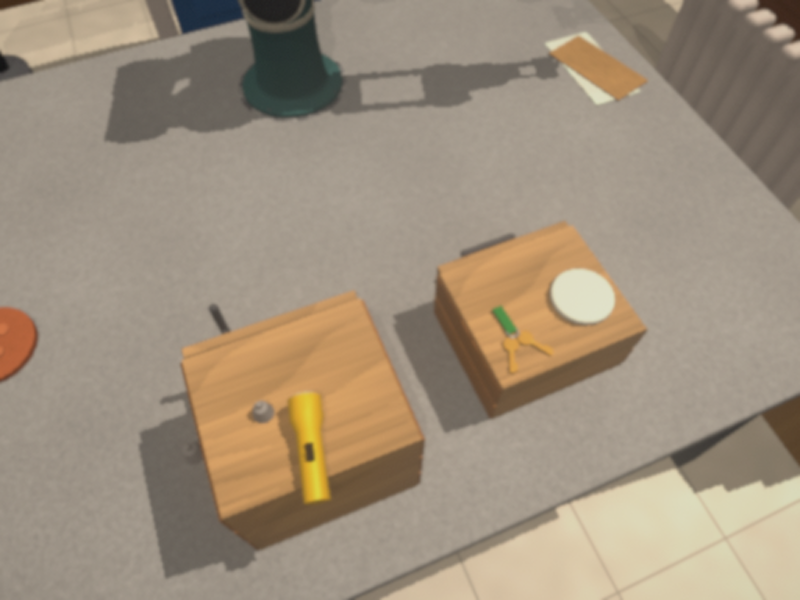

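View pics/top0.png

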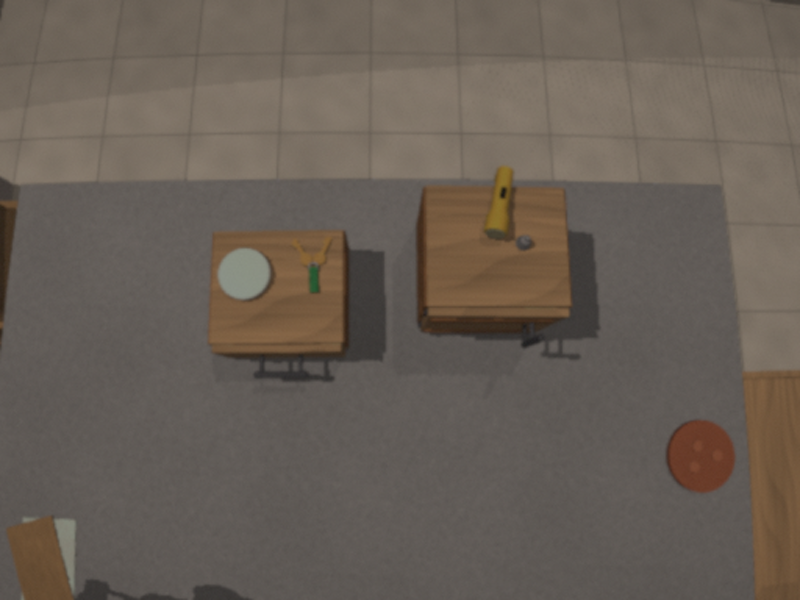

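The scene picture shows two crates. The taller one carries the yellow torch and the bell (scene 262,411; top 525,242), and its upright pull is at scene (214,308) and top (540,339). The low one, with coaster and keys, has a level pull at top (295,366) and is not the target. I'll confirm this in enlarged crops.

Run:
```python
import cv2,numpy as np
a=cv2.imread("pics/scene0.png")[280:380,170:370];b=cv2.imread("pics/top0.png")[270:370,400:600]
f=lambda m:cv2.resize(m,(600,300),interpolation=cv2.INTER_CUBIC)
cv2.imwrite("pics/crop1.png",np.vstack([f(a),f(b)]))
```

```text
(no output)
```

View pics/crop1.png

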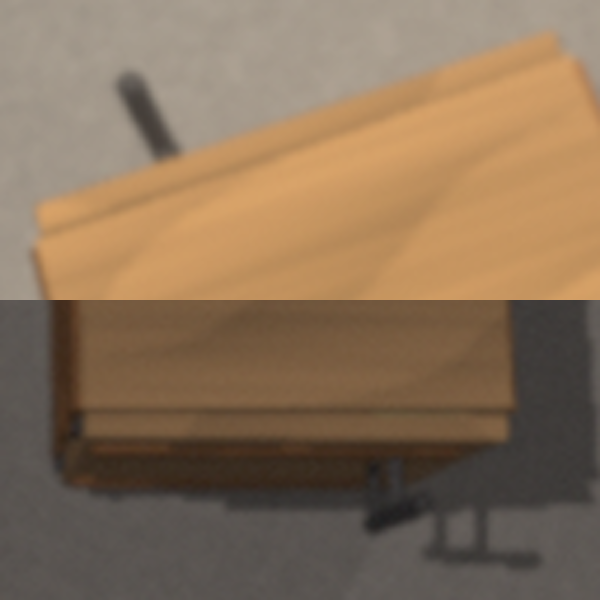

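```bash
cat > h.py <<'E'
import numpy as np,cv2
from plant import arm
def back(name,p,z,info=None):
    """pixel (in the 512-wide picture) -> world point at height z"""
    i=info or arm.camera_info(name);K=np.array([[i["fx"],0,i["cx"]],[0,i["fy"],i["cy"]],[0,0,1]])
    u=cv2.undistortPoints(np.array([[p]],float),K,np.array(i["D"])).ravel()
    T=np.array(i["camera_from_world"]);R=T[:3,:3];c=-R.T@T[:3,3];d=R.T@[*u,1]
    return c+d*(z-c[2])/d[2]
E
python3 - <<'E'
from h import *
f=lambda n,p,z:back(n,(np.array(p)+.5)*.64-.5,z).round(4)
print("pull top",f("scene",(213.3,307.3),.222),f("top",(541.5,337),.222))
for n,a,b in(("scene",(355.7,291.7),(182.3,349)),("top",(429,316.7),(569,316.7))):
    A,B=f(n,a,.207),f(n,b,.207);print("hinge-edge, free-edge",A,B,np.hypot(*(A-B)[:2]),"yaw",np.degrees(np.arctan2(-(A-B)[0],(A-B)[1])))
print("bell",f("scene",(262,411),.224),f("top",(525,242),.224))
E
```

```text
pull top [ 0.6337 -0.2652  0.222 ] [ 0.6319 -0.2659  0.222 ]
hinge-edge, free-edge [ 0.6714 -0.0908  0.207 ] [ 0.6672 -0.3162  0.207 ] 0.22543912703876404 yaw -1.0674996837402013
hinge-edge, free-edge [ 0.6666 -0.0928  0.207 ] [ 0.6658 -0.3167  0.207 ] 0.22390142920490702 yaw -0.20471830528913662
bell [ 0.7895 -0.2461  0.224 ] [ 0.7836 -0.2466  0.224 ]
```

move_arm(
  deltas=[
    {"twist":-0.95,"tz":-0.9,"fingers":1},
    {"twist":-0.95,"tz":-0.9,"fingers":1},
    {"twist":-0.95,"tz":-0.9,"fingers":1},
    {"tx":-0.5,"ty":-0.99,"fingers":1},
    {"tx":-0.5,"ty":-0.99,"fingers":1},
  ],
)

```text
invalid input at $.deltas[0]: expected keys tx, ty, tz, twist, fingers
```

move_arm(
  deltas=[
    {"tx":-0.5,"ty":-0.99,"fingers":1},
    {"tx":-0.5,"ty":-0.99,"fingers":1},
    {"tx":-0.5,"ty":-0.99,"fingers":1},
    {"tx":-0.5,"ty":-0.99,"fingers":1},
    {"tx":-0.5,"ty":-0.99,"fingers":1},
  ],
)

```text
invalid input at $.deltas[0]: expected keys tx, ty, tz, twist, fingers
```

move_arm(
  deltas=[
    {"tx":-0.5,"ty":-0.99,"fingers":1},
    {"tx":-0.5,"ty":-0.99,"fingers":1},
    {"tx":-0.5,"ty":-0.99,"fingers":1},
    {"tx":-0.5,"ty":-0.99,"fingers":1},
    {"tx":-0.5,"ty":-0.99,"fingers":1},
  ],
)

```text
invalid input at $.deltas[0]: expected keys tx, ty, tz, twist, fingers
```

move_arm(
  deltas=[
    {"tx":0,"ty":0,"tz":-0.9,"twist":-0.95,"fingers":1},
    {"tx":0,"ty":0,"tz":-0.9,"twist":-0.95,"fingers":1},
    {"tx":0,"ty":0,"tz":-0.9,"twist":-0.95,"fingers":1},
    {"tx":-0.5,"ty":-0.99,"tz":0,"twist":0,"fingers":1},
    {"tx":-0.5,"ty":-0.99,"tz":0,"twist":0,"fingers":1},
  ],
)

```text
clock: 0.52
eef_pos: [0.1962, 0.5962, 0.2914]
tool_rot: [179.8, 0.1, -179.9]
ft_force: [1.3, 0.1, 0.3]
width: 0.0881
```

move_arm(
  deltas=[
    {"tx":-0.5,"ty":-0.99,"tz":0,"twist":0,"fingers":1},
    {"tx":-0.5,"ty":-0.99,"tz":0,"twist":0,"fingers":1},
    {"tx":-0.5,"ty":-0.99,"tz":0,"twist":0,"fingers":1},
    {"tx":-0.5,"ty":-0.99,"tz":0,"twist":0,"fingers":1},
    {"tx":-0.5,"ty":-0.99,"tz":0,"twist":0,"fingers":1},
  ],
)

```text
clock: 0.93
eef_pos: [0.2714, 0.4445, 0.2887]
tool_rot: [-180.0, -0.0, -180.0]
ft_force: [1.3, -0.5, -0.2]
width: 0.0882
```

move_arm(
  deltas=[
    {"tx":-0.5,"ty":-0.99,"tz":0,"twist":0,"fingers":1},
    {"tx":-0.5,"ty":-0.99,"tz":0,"twist":0,"fingers":1},
    {"tx":-0.5,"ty":-0.99,"tz":0,"twist":0,"fingers":1},
    {"tx":-0.5,"ty":-0.99,"tz":0,"twist":0,"fingers":1},
    {"tx":-0.5,"ty":-0.99,"tz":0,"twist":0,"fingers":1},
  ],
)

```text
clock: 1.35
eef_pos: [0.3463, 0.2961, 0.2889]
tool_rot: [-180.0, -0.0, -180.0]
ft_force: [0.9, 0.8, -0.9]
width: 0.088
```

move_arm(
  deltas=[
    {"tx":-0.5,"ty":-0.99,"tz":0,"twist":0,"fingers":1},
    {"tx":-0.5,"ty":-0.99,"tz":0,"twist":0,"fingers":1},
    {"tx":-0.5,"ty":-0.99,"tz":0,"twist":0,"fingers":1},
    {"tx":-0.5,"ty":-0.99,"tz":0,"twist":0,"fingers":1},
    {"tx":-0.5,"ty":-0.99,"tz":0,"twist":0,"fingers":1},
  ],
)

```text
clock: 1.77
eef_pos: [0.4213, 0.1476, 0.289]
tool_rot: [-180.0, -0.0, 180.0]
ft_force: [0.9, 0.6, -0.8]
width: 0.088
```

move_arm(
  deltas=[
    {"tx":-0.5,"ty":-0.99,"tz":0,"twist":0,"fingers":1},
    {"tx":-0.5,"ty":-0.99,"tz":0,"twist":0,"fingers":1},
    {"tx":-0.5,"ty":-0.99,"tz":0,"twist":0,"fingers":1},
    {"tx":-0.5,"ty":-0.99,"tz":0,"twist":0,"fingers":1},
    {"tx":-0.5,"ty":-0.99,"tz":0,"twist":0,"fingers":1},
  ],
)

```text
clock: 2.18
eef_pos: [0.4963, -0.0009, 0.2889]
tool_rot: [180.0, -0.0, 180.0]
ft_force: [1.4, 0.4, -0.3]
width: 0.088
```

move_arm(
  deltas=[
    {"tx":-0.5,"ty":-0.99,"tz":0,"twist":0,"fingers":1},
    {"tx":-0.5,"ty":-0.99,"tz":0,"twist":0,"fingers":1},
    {"tx":-0.5,"ty":-0.99,"tz":0,"twist":0,"fingers":1},
    {"tx":-0.5,"ty":-0.99,"tz":0,"twist":0,"fingers":1},
    {"tx":0,"ty":0,"tz":0,"twist":0,"fingers":1},
  ],
)

```text
clock: 2.6
eef_pos: [0.5576, -0.1228, 0.2881]
tool_rot: [-179.9, -0.0, 179.8]
ft_force: [-0.1, 0.2, -0.3]
width: 0.0881
```

move_arm(
  deltas=[
    {"tx":-0.5,"ty":-0.96,"tz":0,"twist":0,"fingers":1},
    {"tx":-0.5,"ty":-0.95,"tz":0,"twist":0,"fingers":1},
    {"tx":-0.5,"ty":-0.95,"tz":0,"twist":0,"fingers":1},
    {"tx":-0.5,"ty":-0.95,"tz":0,"twist":0,"fingers":1},
    {"tx":-0.5,"ty":-0.95,"tz":0,"twist":0,"fingers":1},
  ],
)

```text
clock: 3.02
eef_pos: [0.6313, -0.2615, 0.2887]
tool_rot: [180.0, -0.1, -180.0]
ft_force: [0.4, 0.6, 0.2]
width: 0.0878
```

Run:
```python
from h import *
w=[arm.grab_frame("wrist") for _ in range(3)][-1]
cv2.imwrite("pics/w1.png",cv2.resize(w,(800,600),interpolation=cv2.INTER_CUBIC))
i=arm.camera_info("wrist");np.save("w1.npy",i,allow_pickle=True)
K=np.array([[i["fx"],0,i["cx"]],[0,i["fy"],i["cy"]],[0,0,1]]);T=np.array(i["camera_from_world"])
p=cv2.projectPoints(np.array([[.633,-.2655,.222]]),cv2.Rodrigues(T[:3,:3])[0],T[:3,3],K,np.array(i["D"]))[0]
print((p+.5)/.64-.5,arm.read_state()["eef_pos"])
```

```text
[[[393.29496721 300.78343897]]] [ 0.63103794 -0.26202     0.28757713]
```

View pics/w1.png

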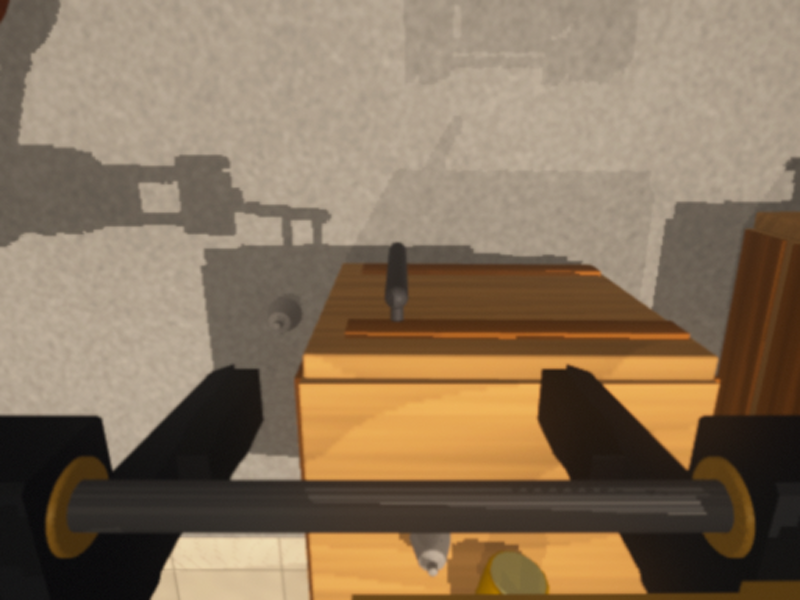

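The pull's top sits at wrist (397,298), within about 3 px of the prediction (393,301). The bell on the cupboard is at (432,560). A look-alike bell stands on the table at (285,310), to the right of the cupboard and clear of the path. Next I descend and grip.

move_arm(
  deltas=[
    {"tx":-0.06,"ty":-0.1,"tz":0.9,"twist":0,"fingers":1},
    {"tx":0,"ty":0,"tz":0.9,"twist":0,"fingers":1},
    {"tx":0,"ty":0,"tz":0.9,"twist":0,"fingers":1},
    {"tx":0,"ty":0,"tz":0.9,"twist":0,"fingers":1},
    {"tx":0,"ty":0,"tz":0.1,"twist":0,"fingers":1},
  ],
  newtons=25,
)

```text
clock: 3.58
eef_pos: [0.6288, -0.2604, 0.1718]
tool_rot: [179.7, -0.6, -179.9]
ft_force: [0.5, -0.6, -0.7]
width: 0.0881
```

move_arm(
  deltas=[
    {"tx":0,"ty":0,"tz":0,"twist":0,"fingers":-1},
    {"tx":0,"ty":0,"tz":0,"twist":0,"fingers":-1},
    {"tx":0,"ty":0,"tz":0,"twist":0,"fingers":-1},
    {"tx":0,"ty":0,"tz":0,"twist":0,"fingers":-1},
    {"tx":0,"ty":0,"tz":0,"twist":0,"fingers":-1},
  ],
  newtons=25,
)

```text
clock: 4.0
eef_pos: [0.6341, -0.2642, 0.1807]
tool_rot: [-179.9, 0.2, -180.0]
ft_force: [-0.5, 0.4, -0.4]
width: 0.0572
```

move_arm(
  deltas=[
    {"tx":0,"ty":0,"tz":0,"twist":0,"fingers":-1},
    {"tx":0,"ty":0,"tz":0,"twist":0,"fingers":-1},
    {"tx":0,"ty":0,"tz":0,"twist":0,"fingers":-1},
    {"tx":0,"ty":0,"tz":0,"twist":0,"fingers":-1},
    {"tx":0,"ty":0,"tz":0,"twist":0,"fingers":-1},
  ],
  newtons=25,
)

```text
clock: 4.42
eef_pos: [0.6329, -0.2639, 0.1782]
tool_rot: [180.0, -0.0, 180.0]
ft_force: [-0.6, 0.1, 0.3]
width: 0.0231
```

move_arm(
  deltas=[
    {"tx":0,"ty":0,"tz":0,"twist":0,"fingers":-1},
    {"tx":0,"ty":0,"tz":0,"twist":0,"fingers":-1},
    {"tx":0,"ty":0,"tz":0,"twist":0,"fingers":-1},
    {"tx":0,"ty":0,"tz":0,"twist":0,"fingers":-1},
    {"tx":0,"ty":0,"tz":0,"twist":0,"fingers":-1},
  ],
  newtons=25,
)

```text
clock: 4.83
eef_pos: [0.6323, -0.266, 0.1782]
tool_rot: [-179.8, -0.0, 180.0]
ft_force: [-1.4, -5.2, -0.2]
width: 0.0109
```

move_arm(
  deltas=[
    {"tx":0.253,"ty":0.08,"tz":0,"twist":0.5,"fingers":-1},
    {"tx":0.253,"ty":0.08,"tz":0,"twist":0.5,"fingers":-1},
    {"tx":0.253,"ty":0.08,"tz":0,"twist":0.5,"fingers":-1},
    {"tx":0.253,"ty":0.08,"tz":0,"twist":0.5,"fingers":-1},
    {"tx":0.253,"ty":0.08,"tz":0,"twist":0.5,"fingers":-1},
  ],
  newtons=25,
)

```text
clock: 5.25
eef_pos: [0.5953, -0.2502, 0.1782]
tool_rot: [-179.8, -0.0, 167.3]
ft_force: [-1.8, -3.5, -0.4]
width: 0.0106
```

The grip holds with low forces, so I continue the arc at about 4° per row.

move_arm(
  deltas=[
    {"tx":0.404,"ty":0.133,"tz":0,"twist":0.8,"fingers":-1},
    {"tx":0.404,"ty":0.133,"tz":0,"twist":0.8,"fingers":-1},
    {"tx":0.404,"ty":0.133,"tz":0,"twist":0.8,"fingers":-1},
    {"tx":0.404,"ty":0.133,"tz":0,"twist":0.8,"fingers":-1},
    {"tx":0.404,"ty":0.133,"tz":0,"twist":0.8,"fingers":-1},
  ],
)

```text
clock: 5.67
eef_pos: [0.5458, -0.2093, 0.1782]
tool_rot: [-179.9, -0.0, 147.3]
ft_force: [0.3, -1.0, 0.1]
width: 0.0103
```

move_arm(
  deltas=[
    {"tx":0.404,"ty":0.133,"tz":0,"twist":0.8,"fingers":-1},
    {"tx":0.404,"ty":0.133,"tz":0,"twist":0.8,"fingers":-1},
    {"tx":0.404,"ty":0.133,"tz":0,"twist":0.8,"fingers":-1},
    {"tx":0.404,"ty":0.133,"tz":0,"twist":0.8,"fingers":-1},
    {"tx":0.404,"ty":0.133,"tz":0,"twist":0.8,"fingers":-1},
  ],
)

```text
clock: 6.08
eef_pos: [0.5137, -0.1542, 0.1782]
tool_rot: [180.0, 0.0, 127.3]
ft_force: [3.3, 0.1, -2.2]
width: 0.0108
```

move_arm(
  deltas=[
    {"tx":0.404,"ty":0.133,"tz":0,"twist":0.8,"fingers":-1},
    {"tx":0.404,"ty":0.133,"tz":0,"twist":0.8,"fingers":-1},
    {"tx":0.404,"ty":0.133,"tz":0,"twist":0.8,"fingers":-1},
    {"tx":0.404,"ty":0.133,"tz":0,"twist":0.8,"fingers":-1},
    {"tx":0.404,"ty":0.133,"tz":0,"twist":0.8,"fingers":-1},
  ],
)

```text
clock: 6.5
eef_pos: [0.5026, -0.0919, 0.1782]
tool_rot: [179.8, 0.1, 107.3]
ft_force: [6.7, -0.8, -6.2]
width: 0.0106
```

move_arm(
  deltas=[
    {"tx":0.404,"ty":0.133,"tz":0,"twist":0.8,"fingers":-1},
    {"tx":0.404,"ty":0.133,"tz":0,"twist":0.8,"fingers":-1},
    {"tx":0.404,"ty":0.133,"tz":0,"twist":0.8,"fingers":-1},
    {"tx":0.404,"ty":0.133,"tz":0,"twist":0.8,"fingers":-1},
    {"tx":0.404,"ty":0.133,"tz":0,"twist":0.8,"fingers":-1},
  ],
)

```text
clock: 6.92
eef_pos: [0.5134, -0.0299, 0.1782]
tool_rot: [179.7, 0.1, 87.3]
ft_force: [9.2, -4.4, -7.6]
width: 0.0108
```

move_arm(
  deltas=[
    {"tx":0.404,"ty":0.133,"tz":0,"twist":0.8,"fingers":-1},
    {"tx":0.404,"ty":0.133,"tz":0,"twist":0.8,"fingers":-1},
    {"tx":0,"ty":0,"tz":0,"twist":0,"fingers":-1},
    {"tx":0,"ty":0,"tz":0,"twist":0,"fingers":-1},
  ],
)

```text
clock: 7.25
eef_pos: [0.5237, -0.0067, 0.1782]
tool_rot: [179.7, 0.1, 79.6]
ft_force: [9.3, -4.0, -6.4]
width: 0.0103
```

move_arm(
  deltas=[
    {"tx":0,"ty":0,"tz":0,"twist":0,"fingers":0.2},
    {"tx":0,"ty":0,"tz":0,"twist":0,"fingers":0.2},
    {"tx":0,"ty":0,"tz":0,"twist":0,"fingers":0.2},
    {"tx":0,"ty":0,"tz":0,"twist":0,"fingers":0.2},
    {"tx":0,"ty":0,"tz":0,"twist":0,"fingers":0.2},
  ],
)

```text
clock: 7.67
eef_pos: [0.5206, -0.006, 0.1784]
tool_rot: [-180.0, -0.0, 79.5]
ft_force: [0.7, -0.1, 0.4]
width: 0.0418
```

move_arm(
  deltas=[
    {"tx":0,"ty":0,"tz":-0.4,"twist":0,"fingers":0.2},
    {"tx":0,"ty":0,"tz":-0.5,"twist":0,"fingers":0.2},
    {"tx":0,"ty":0,"tz":-0.8,"twist":0,"fingers":0.2},
    {"tx":0,"ty":0,"tz":-0.9,"twist":0,"fingers":0.2},
    {"tx":0,"ty":0,"tz":-0.9,"twist":0,"fingers":0.2},
  ],
)

```text
clock: 8.08
eef_pos: [0.5204, -0.006, 0.2851]
tool_rot: [-180.0, -0.0, 79.5]
ft_force: [0.4, 0.4, -0.2]
width: 0.0532
```

move_arm(
  deltas=[
    {"tx":0.5,"ty":0,"tz":-0.9,"twist":0,"fingers":0.2},
    {"tx":0.9,"ty":0,"tz":0,"twist":0,"fingers":0.2},
    {"tx":0.9,"ty":0,"tz":0,"twist":0,"fingers":0.2},
    {"tx":0.9,"ty":0,"tz":0,"twist":0,"fingers":0.2},
    {"tx":0.5,"ty":0,"tz":0,"twist":0,"fingers":0.2},
  ],
)

```text
clock: 8.5
eef_pos: [0.5414, 0.1054, 0.3119]
tool_rot: [179.9, -0.1, 79.6]
ft_force: [-0.2, 0.7, -0.1]
width: 0.0529
```

Run:
```python
from h import *
for _ in range(6): s=arm.grab_frame("scene")
t=arm.grab_frame("top")
f=lambda m:cv2.resize(m,(400,300),interpolation=cv2.INTER_AREA)
cv2.imwrite("pics/end.png",np.vstack([cv2.resize(s[150:384,80:440],(462,300)),cv2.resize(t[60:294,100:460],(462,300))]))
r=arm.read_state();print(r["clock"],r["eef_pos"],r["ft_force"],r["width"],r["qd"])
```

```text
8.85 [0.54096584 0.10211624 0.31065116] [ 0.58790116  0.20008422 -0.22475357] 0.05300395042599214 [-0.23516886  0.0991701   0.03979072  0.05377436 -0.09988047  0.22800351]
```

View pics/end.png

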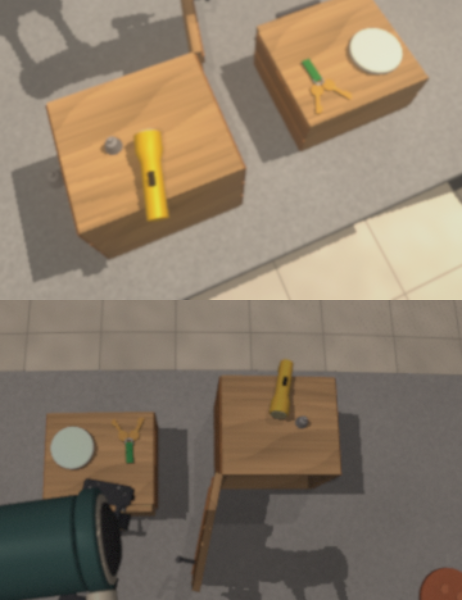

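The door stands open past a right angle (lower view: hinge at (217,475), free edge at (196,588)). The bell is still upright (scene view (112,145)), the drawer is shut, and the gripper is clear, so I hand in.

```bash
python3 -c "
from plant import arm
print(arm.hand_in())"
```

```text
the job is handed in; nothing more can be done
None
```

The cupboard door is open to about 100°, judged by the turn of the gripper holding it. I pinched the upright pull from above, swung the door round its hinge, let go and backed away. The job was handed in at about 9 s of the allowed 37 s.

- **Door:** the last pictures show it standing open past a right angle, with nothing touching it. I judged the angle after letting go by eye and did not measure it again.
- **Forces:** the wrist force readings stayed near or below 13 N, and fell to sensor-noise level after release.
- **Bell:** it stands upright on top of the cupboard, by eye where it was; I did not measure it again. The look-alike bell on the table to the right was not touched.
- **Drawer:** it looks shut. In the last top view the arm hides part of the low crate's front, but the scene view shows it unchanged.

No check failed or disagreed; the pull's position matched between cameras to about 2 mm.

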